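# Put the check weight on the scale

## Robot

A 7-joint arm with a two-finger parallel gripper is mounted at the origin on the work surface; the furniture and walls round the work are solid. World frame = base frame: x ahead of the robot, y to its left, z up, the work surface at z = 0. Lengths are in m, angles in rad, forces in N, time in s.
With the tool pointing down it reaches from about 0.425 to 0.925 m from the base axis. Payload 6.8 kg.
Tool frame: the origin (TCP) lies at the very end of the fingers, on their centre line; the grasp point (between the pads) lies 19 mm behind it; z points along the fingers, y is the line along which they close (so a half turn about z gives the same grasp; the last joint's range is limited). The gripper opens to 85 mm and grips with 20 to 120 N. Pads are 22 mm wide; open, the fingers measure 114 mm over their backs; the gripper's body (76 mm by 85 mm) begins 54 mm behind the grasp point. The pads swing forward as they close: fully open they stand 13 mm farther back than shut.
Start: joints at [-1.302, 0.477, 0.022, 1.555, -0.011, 1.109, -0.083], TCP at [0.248, 0.628, 0.195] pointing down, gripper open.
Joint ranges: [-2.96, 2.96], [-0.34, 2.1], [-1.41, 1.46], [0.24, 2.44], [-1.37, 4.51], [0.17, 1.92], [-2.96, 2.96]. Speed limits (rad/s): [2.39, 2.39, 3.14, 3.14, 3.14, 3.14, 3.14].

## Interface

Orientations are given as a unit quaternion [w, x, y, z].
In Python, from station import get_obs, read_camera, hand_in gives the robot as it stands.
- The arm moves only by the tool arm_command, never from a script. Its argument "commands" is one flat list of numbers, 7 for each row, row after row: the shift along the tool's x, y, z in m, then the turn, a rotation vector about the tool's x, y, z in degrees, then the opening, from 0 (shut) to 1 (fully open). In form: [tx, ty, tz, rx, ry, rz, fingers, tx, ty, tz, rx, ry, rz, fingers, ...]. A call has 1 to 8 rows; each row is the pose to reach, as a shift and turn from the pose commanded when the call began, along the tool's axes at that moment; what a row does not reach only later rows make up. A row lasts 1/10 s, in which the tool goes at most 50 mm and 8.59 degrees, less where a joint would pass 70% of its speed; a pose out of reach is approached as far as the arm can. A call with a gripper value outside its range is refused whole. The fingers move at their own pace and stop on an object; "force" is the grip in N (left out, the last holds). Time passes only in rows, so rows that repeat a pose let the fingers close. It gives the time, the measured TCP pose, the force, the opening and the grip force at its end, in the units of the state.
- get_obs(): the state, without advancing time (a new reading comes with each control period).
- read_camera(name): name is "scene" or "top" or "wrist"; returns a dict with "img" (420x560x3 uint8, red, green, blue), "camera_matrix" (3x3 intrinsics, pixels), "pose" (4x4, takes a point from camera to world coordinates). Camera axes: x right, y down, z forward; pixel columns grow to the right and rows downward; lengths in m; the calibration is good to about 2 mm. A picture is of the moment at which its call begins. There is no depth.
- hand_in(): hands the job in; it is judged then, once.
The state is a dict: "t": time; "q": joint angles; "joint_vel": joint speeds; "joint_torque": joint torques, N m; "eef_pos": TCP position; "tool_rot": TCP orientation; "contact_force": force on the tool from outside, world axes, zero at the start; "torque": the same for the moment, N m; "gripper_width": opening from 0.0 (shut) to 1.0 (fully open); "grasp_force": force on a finger pad.
Only numpy, scipy, OpenCV 4.12 (cv2) and the standard library are available. Lean on these libraries where they do the work, as an engineer would, in place of code of your own. Each camera call takes 0.05 s, during which the arm holds its last target. There are 200 camera calls.

## Task

The scale needs checking: press down the end of the larger metal weight that lies at the thumb notch of its wooden holder, so that its other end tips up, then take it by the raised end and set it down flat on the scale's platform. Leave the smaller weight in its holder.

Things in the scene. Friction and masses are not known exactly. Their poses are not given: they have to be found in the camera images.
- large_weight_center (a point): Centre (half-way up) of the larger check weight, a plain loose steel block 80 x 44 x 18 mm along its x, y, z (a 9 mm round brass plug marks the middle of its top), 0.24 to 0.38 kg. It lies level in a well of its holder, top flush, too close to be gripped (gaps 1.5 mm); its -x end lies at the thumb notch. Tipped, its +x top edge stands about 17 mm above the holder.
- large_weight_holder: Fixed wooden holder of the larger weight, 114 x 80 mm, 40 mm high; origin under the weight's centre. Its -x end has an open 58 mm wide thumb notch, the wood there at most 12 mm high. The weight rests on a ledge ending at x = -2 mm: pressing the last 8 mm of its -x end 11 mm down to its stop (a few N) tips it 0.48 rad and it stays so; under about 7 mm it may fall back.
- small_weight_center (a point): Centre (half-way up) of the smaller check weight, a like loose steel block 58 x 32 x 18 mm, flush in a like holder of the same outer size. It must stay there. The two holders may change places.
- scale_platform (a point): Middle of the weighing platform of the flat grey digital scale (160 x 210 mm, fixed), at its surface, 17 mm above the table. x lies along the scale's 160 mm side, y along its 210 mm side, z up; the free platform reaches 75 mm to either side in x and in y; the display and two buttons lie beyond, at +y.
Not all that is in view belongs to the job. What is shaped like the part that bears large_weight_center but blue or purple is not meant.

How it is judged:
By the outcome, as a careful person would: the job done as asked, in the order asked, and still so for the second after the job is handed in, with the robot touching nothing.
It also fails if it takes over 54 s, if anything falls off the work surface, if the arm or the gripper's body presses on something with over 40 N, if the wrist force passes 120 N, or if a joint passes its speed limit or range.

## Working session

There is one attempt and no reset: what is moved stays moved. The work goes in short steps, Python scripts to look and compute and a tool call to move; the robot and the scene stay as the last step left them, time stands still between calls to the robot, and variables do not carry over. Pictures are saved under pics/ and viewed, at most 10 in all, crops included, and the job is handed in when it is done.

Besides the shell and the picture viewer there is one more tool, called after "Request:" by a JSON object that holds its "op" and its "data", one argument or row to a line. arm_command: Moves the arm, as the interface text tells. Its arguments: {"type":"object","properties":{"commands":{"type":"array","items":{"type":"number"}},"force":{"type":"number"}},"required":["commands"]}

```bash
mkdir -p pics
cat > h.py <<'E'
import numpy as np,cv2
from scipy.spatial.transform import Rotation as R
from station import get_obs,read_camera
def snap(n,f):
    c=read_camera(n); cv2.imwrite(f'pics/{f}.png',c['img'][:,:,::-1]); np.savez(f'pics/{f}.npz',K=c['camera_matrix'],P=c['pose']); return c
def ray(f,u,v):
    d=np.load(f'pics/{f}.npz'); r=d['P'][:3,:3]@np.linalg.inv(d['K'])@[u,v,1]; return d['P'][:3,3],r/np.linalg.norm(r)
def onz(f,u,v,z):
    o,r=ray(f,u,v); return o+r*(z-o[2])/r[2]
def tri(obs):
    A=np.zeros((3,3));b=np.zeros(3)
    for f,u,v in obs:
        o,r=ray(f,u,v); M=np.eye(3)-np.outer(r,r); A+=M;b+=M@o
    return np.linalg.solve(A,b)
def proj(f,p):
    d=np.load(f'pics/{f}.npz'); q=d['K']@(d['P'][:3,:3].T@(np.array(p)-d['P'][:3,3])); return q[:2]/q[2]
E
python3 - <<'E'
from h import *
a=snap('top','top0');b=snap('scene','sc0')
o=get_obs();print(o)
print(a['pose'],b['pose'],a['camera_matrix'])
im=np.vstack([cv2.imread('pics/top0.png'),cv2.imread('pics/sc0.png')])
E
```

```text
{'t': 0.1, 'q': array([-1.30209539,  0.47771359,  0.02233639,  1.55632933, -0.01147673,
        1.10930901, -0.08310184]), 'joint_vel': array([-0.00196074, -0.00022436, -0.00064052, -0.00355273, -0.00084499,
       -0.0011525 , -0.00056033]), 'joint_torque': array([ 4.16323935e-03, -5.97766113e+01,  1.61397457e+00, -2.81959426e+01,
        1.29264829e-02,  5.08202036e-03,  1.33233968e-05]), 'eef_pos': array([0.24816635, 0.62709581, 0.19363528]), 'tool_rot': array([-8.53471367e-05,  1.87270963e-01,  9.82307956e-01, -8.11066504e-04]), 'contact_force': array([ 0.12550588,  1.22692414, -0.6518761 ]), 'torque': array([ 0.05042033, -0.04443731, -0.03079168]), 'grasp_force': 0.0, 'gripper_width': 1.0028628744429837}
[[ 0.02453095 -0.99048138  0.13544322  0.39434097]
 [-0.99958726 -0.02632828 -0.01149449  0.02579919]
 [ 0.01495107 -0.13510535 -0.99071843  1.13140886]
 [ 0.          0.          0.          1.        ]] [[ 0.6795747  -0.57550874  0.45493727 -0.08963464]
 [-0.73358123 -0.52797481  0.42790323 -0.57885929]
 [-0.00606663 -0.62452565 -0.78098074  1.10244353]
 [ 0.          0.          0.          1.        ]] [[402.18995576   0.         278.74580621]
 [  0.         402.18995576 206.05568273]
 [  0.           0.           1.        ]]
```

View pics/top0.png

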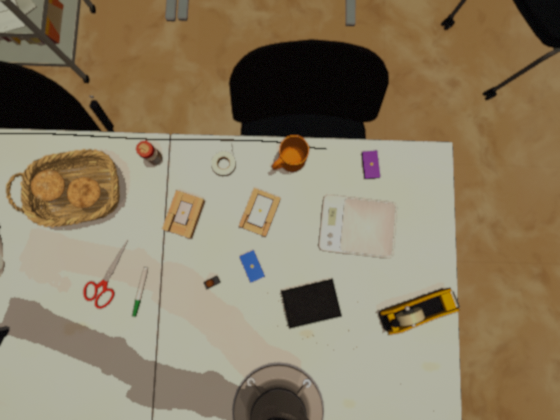

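View pics/sc0.png

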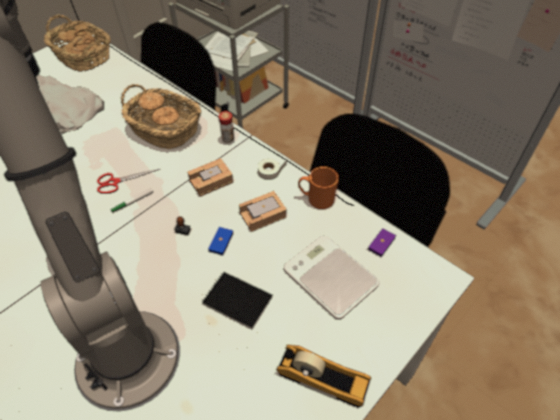

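The top view shows the larger weight's holder at about (260,211), the smaller's at (183,214), and the scale at (358,226) with its display to the left (+y).

Run:
```python
from h import *
a=cv2.imread('pics/top0.png')[180:245,155:290]
b=cv2.imread('pics/sc0.png')[150:240,180:300]
a=cv2.resize(a,(540,260),interpolation=3);a=cv2.copyMakeBorder(a,0,0,0,0,0)
b=cv2.resize(b,(440,330),interpolation=3)
c=np.zeros((590,540,3),np.uint8);c[:260]=a;c[260:,:440]=b
cv2.imwrite('pics/c1.png',c)
for p in [(260,211),(183,214)]:print(onz('top0',*p,.04))
print(onz('top0',368,227,.017))
```

```text
[0.52855679 0.06401418 0.04      ]
[0.51480606 0.27315656 0.04      ]
[ 0.49442247 -0.23720973  0.017     ]
```

View pics/c1.png

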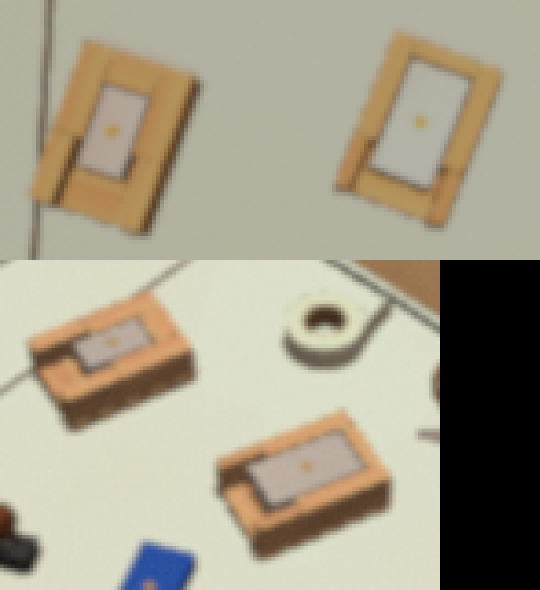

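The crop shows the large weight's plug at about (260,210.5) in top and (263.5,206.2) in scene, notch toward the robot (-x), yaw about -20°. That is nearly the present tool yaw, so I'll go above it.

Request:
{"op": "arm_command", "data": {
  "commands": [-0.035,-0.032,0,0,0,0,1,-0.07,-0.063,0,0,0,0,1,-0.105,-0.095,0,0,0,0,1,-0.14,-0.126,0,0,0,0,1,-0.175,-0.157,0,0,0,0,1,-0.21,-0.189,0,0,0,0,1,-0.245,-0.22,0,0,0,0,1,-0.28,-0.252,0,0,0,0,1]
}}

```text
t: 0.9
eef_pos: [0.4164, 0.2884, 0.1943]
tool_rot: [-0.0, 0.187, 0.982, -0.0]
contact_force: [1.1, 0.8, 0.0]
gripper_width: 0.995
grasp_force: 0.0
```

Request:
{"op": "arm_command", "data": {
  "commands": [-0.035,-0.031,0,0,0,0,0.5,-0.07,-0.063,0,0,0,0,0,-0.105,-0.095,0,0,0,0,0,-0.14,-0.126,0,0,0,0,0,-0.165,-0.15,0,0,0,0,0,-0.18,-0.165,0,0,0,0,0,-0.18,-0.165,0,0,0,0,0]
}}

```text
t: 1.6
eef_pos: [0.5234, 0.0667, 0.1943]
tool_rot: [0.0, 0.19, 0.982, -0.001]
contact_force: [0.0, -0.1, 0.3]
gripper_width: 0.001
grasp_force: 0.0
```

Run:
```python
from h import *
a=snap('wrist','w1')
o=get_obs();print(o['t'],o['eef_pos'],o['tool_rot'],o['contact_force'],o['gripper_width'])
print(a['pose'])
p=tri([('top0',260,210.5),('sc0',263.5,206.2)]);print(p,proj('w1',p))
cv2.imwrite('pics/w1b.png',cv2.resize(a['img'][:,:,::-1],(800,600),interpolation=3))
```

```text
1.65 [0.52268012 0.06910909 0.19418591] [-2.49235280e-04  1.88936313e-01  9.81989266e-01 -2.98413085e-04] [-0.28011505  1.3874656  -0.10423667] -0.001810075975541571
[[ 0.37366647  0.89103765  0.25773102  0.45707306]
 [ 0.92756172 -0.35846681 -0.10550259  0.09439597]
 [-0.00161876  0.27848421 -0.96043944  0.37433486]
 [ 0.          0.          0.          1.        ]]
[0.53022434 0.06449202 0.03500444] [275.80316662 185.25892987]
```

View pics/w1b.png

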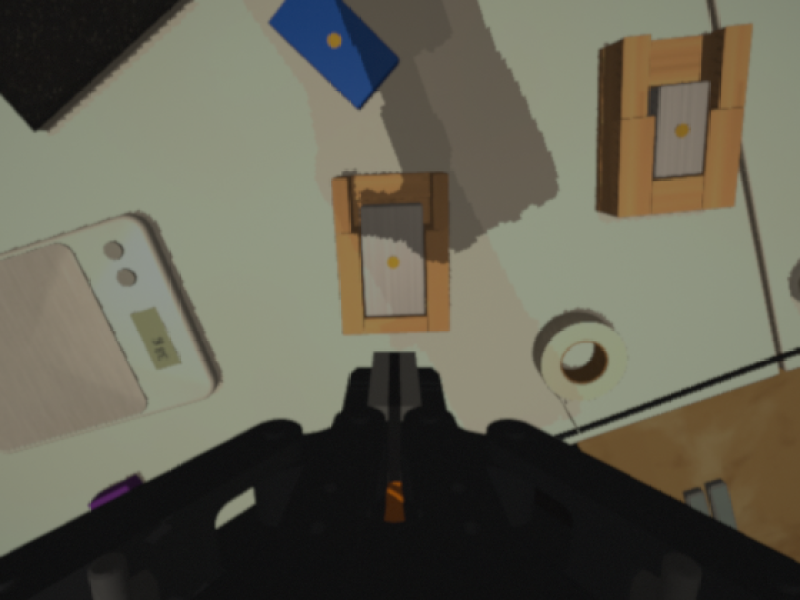

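The wrist view shows the large weight with its plug at (393,262) in the 800-wide picture, corners (361,204), (423,205), (426,315) and (362,317); the notch is at the upper (robot) side.

Run:
```python
from h import *
p=tri([('top0',260,210.5),('sc0',263.5,206.2),('w1',275.1,183.4)]);print(p)
c=[onz('w1',u*.7,v*.7,.04) for u,v in [(361,204),(423,205),(426,315),(362,317),(393,262)]]
print(np.round(c,4))
a=(c[2]+c[3]-c[0]-c[1])/2; w=(c[1]+c[2]-c[0]-c[3])/2
print(np.linalg.norm(a),np.linalg.norm(w),np.degrees(np.arctan2(a[1],a[0])),np.degrees(np.arctan2(w[1],w[0])), np.mean(c[:4],0))
o=get_obs(); q=o['tool_rot'];r=R.from_quat(q[[1,2,3,0]])
x=-r.as_matrix()[:,0];print(np.degrees(np.arctan2(x[1],x[0])))
a=a/np.linalg.norm(a); t=c[4]*.5+np.mean(c[:4],0)*.5-.044*a
print(t,r.inv().apply(t-o['eef_pos']))
```

```text
[0.52941868 0.0644139  0.03528693]
[[0.4809 0.0598 0.04  ]
 [0.4975 0.0992 0.04  ]
 [0.5732 0.0726 0.04  ]
 [0.557  0.0283 0.04  ]
 [0.5271 0.065  0.04  ]]
0.08126628129907694 0.04492089938930453 -20.978572253628975 68.63773199319026 [0.52714975 0.0649833  0.04      ]
-21.781439315597236
[0.48603166 0.08074097 0.04      ] [ 0.03829011 -0.0026927   0.15420222]
```

Request:
{"op": "arm_command", "data": {
  "commands": [0.038,-0.003,0.03,0,0,0.6,0,0.038,-0.003,0.07,0,0,0.6,0,0.038,-0.003,0.11,0,0,0.6,0,0.038,-0.003,0.13,0,0,0.6,0,0.038,-0.003,0.13,0,0,0.6,0,0.038,-0.003,0.13,0,0,0.6,0]
}}

```text
t: 2.25
eef_pos: [0.486, 0.0829, 0.0648]
tool_rot: [-0.0, 0.192, 0.981, 0.0]
contact_force: [-0.5, 1.1, 0.0]
gripper_width: -0.001
grasp_force: 0.0
```

Run:
```python
from h import *
es=[]
for i in range(4):
    a=snap('wrist','w2');o=get_obs();es.append(o['eef_pos'])
print(np.round(es,4),o['contact_force'],o['t'])
r=R.from_quat(o['tool_rot'][[1,2,3,0]]);x=-r.as_matrix()[:,0];print(np.degrees(np.arctan2(x[1],x[0])))
t=np.array([.486,.0808,.04]);print(r.inv().apply(t-np.mean(es,0)))
print(proj('w2',np.mean(es,0)))
cv2.imwrite('pics/w2b.png',cv2.resize(a['img'][:,:,::-1][100:400,80:480],(800,600),interpolation=3))
```

```text
[[0.4868 0.0828 0.0655]
 [0.4872 0.0827 0.0658]
 [0.4874 0.0826 0.0659]
 [0.4873 0.0825 0.0658]] [ 0.94727115 -0.16928968 -0.29307544] 2.45
-22.175072256217582
[ 0.00043303 -0.00221509  0.02576831]
[274.51889667 235.8094022 ]
```

View pics/w2b.png

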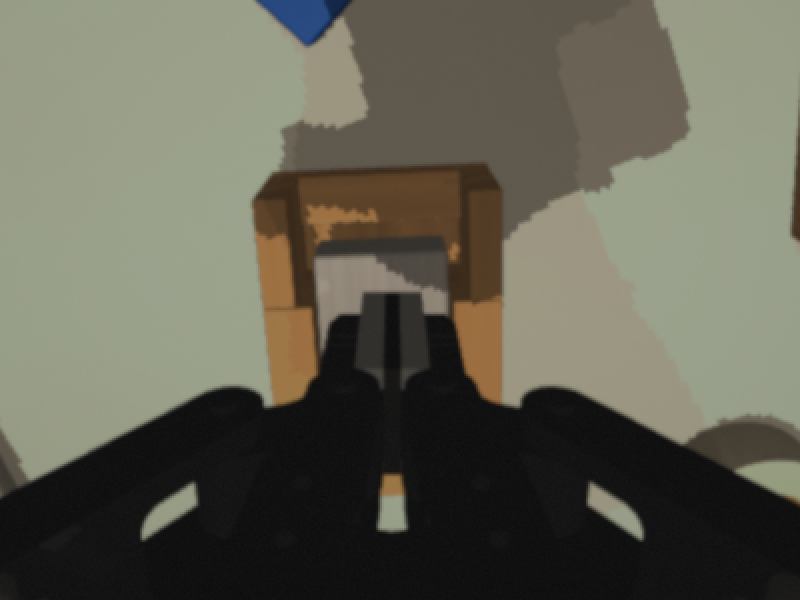

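The tip's front edge in the wrist view, crop (392,293), is about 11 px off the projected TCP. I'll check the fingertip from the side before touching.

Run:
```python
from h import *
a=snap('scene','sc2');o=get_obs();e=o['eef_pos'];print(e,proj('sc2',e),proj('sc2',e+[0,0,.03]))
M=R.from_quat(o['tool_rot'][[1,2,3,0]]).as_matrix()
u,v=map(int,proj('sc2',e));im=a['img'][:,:,::-1][v-40:v+35,u-50:u+50]
im=cv2.resize(im,(800,600),interpolation=2).copy()
def mk(p,c):
    q=(proj('sc2',p)-[u-50,v-40]+.5)*8;cv2.circle(im,tuple(map(int,q)),3,c,-1)
mk(e,(0,0,255))
for sx in(-.011,.011):
  for sy in(-.0145,.0145): mk(e+M@[sx,sy,0],(0,255,0))
cv2.imwrite('pics/sc2b.png',im)
```

```text
[0.48712253 0.08232637 0.06570259] [247.90198803 204.53630875] [247.28514573 197.45587321]
```

View pics/sc2b.png

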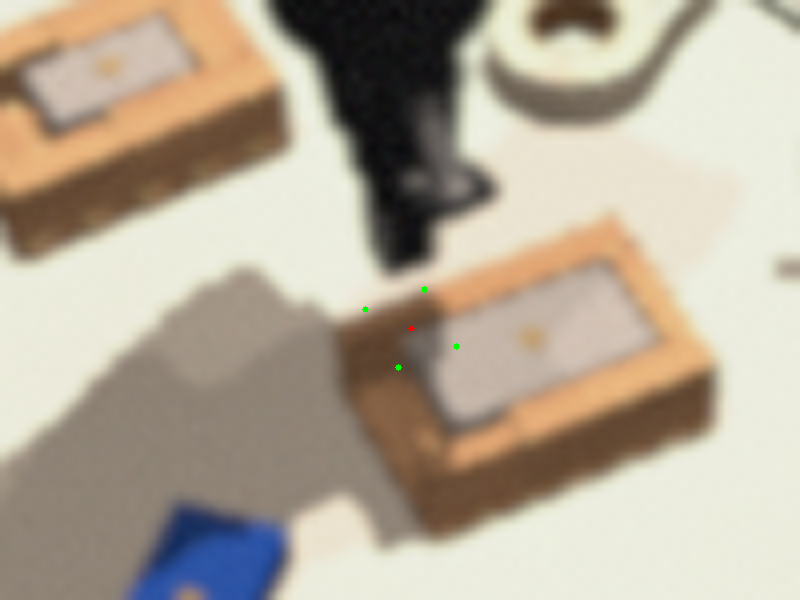

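Both views suggest that the fingertips end about 30 mm short of the reported TCP (tip at crop (400,265), TCP mark at (411,328)). I'll descend in steps and find contact by force.

Request:
{"op": "arm_command", "data": {
  "commands": [0,-0.002,0.01,0,0,-1,0,0,-0.002,0.02,0,0,-1,0,0,-0.002,0.022,0,0,-1,0,0,-0.002,0.024,0,0,-1,0]
}}

```text
t: 2.9
eef_pos: [0.485, 0.0798, 0.0398]
tool_rot: [-0.001, 0.184, 0.983, -0.0]
contact_force: [0.4, 0.2, -0.3]
gripper_width: -0.002
grasp_force: 0.0
```

Request:
{"op": "arm_command", "data": {
  "commands": [0,0,0.002,0,0,0,0,0,0,0.004,0,0,0,0]
}}

```text
t: 3.1
eef_pos: [0.4856, 0.08, 0.0364]
tool_rot: [0.0, 0.184, 0.983, 0.0]
contact_force: [-0.3, -0.2, -0.1]
gripper_width: 0.001
grasp_force: 0.0
```

Request:
{"op": "arm_command", "data": {
  "commands": [0,0,0.003,0,0,0,0,0,0,0.006,0,0,0,0,0,0,0.008,0,0,0,0]
}}

```text
t: 3.4
eef_pos: [0.4854, 0.08, 0.0282]
tool_rot: [-0.0, 0.184, 0.983, -0.0]
contact_force: [0.7, -0.4, -1.1]
gripper_width: -0.004
grasp_force: 0.0
```

Run:
```python
from h import *
a=snap('wrist','w3');b=snap('scene','sc3');o=get_obs();e=o['eef_pos'];print(o['t'],e,o['contact_force'])
A=cv2.resize(a['img'][100:400,80:480,::-1],(400,300))
u,v=247,200
B=cv2.resize(b['img'][v-40:v+35,u-50:u+50,::-1],(400,300),interpolation=2)
cv2.imwrite('pics/m3.png',cv2.resize(np.hstack([A,B]),(800,300)))
```

```text
3.5 [0.48521133 0.07993786 0.02818083] [-0.22991954  0.55907558 -0.45232399]
```

View pics/m3.png

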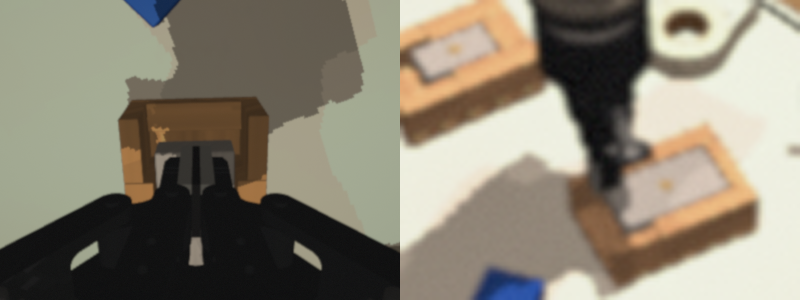

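Run:
```python
from h import *
e=np.array([.4872,.0825,.0657]);M=R.from_quat([.191,.9816,0,0]).as_matrix()
for uv in [(385,268),(400,264)]:
    for w in (261,268):
        p=tri([('w2',w,246.5),('sc2',197+uv[0]/8,164+uv[1]/8)]);print(p,M.T@(p-e),proj('w2',p))
```

```text
[0.4766059  0.08059497 0.10460359] [ 0.00910683 -0.00573844 -0.03890359] [261.42642918 249.13759276]
[0.47893622 0.08296261 0.10104021] [ 0.00783431 -0.00266976 -0.03534021] [268.33567714 248.49493571]
[0.4799501  0.07947596 0.10234293] [ 0.00558704 -0.00552186 -0.03664293] [262.18995559 254.11741168]
[0.48235966 0.0818973  0.09866037] [ 0.00426119 -0.00237368 -0.03296037] [269.11706846 253.36633771]
```

Request:
{"op": "arm_command", "data": {
  "commands": [0,0,0.003,0,0,0,0,0,0,0.006,0,0,0,0,0,0,0.006,0,0,0,0]
}}

```text
t: 3.8
eef_pos: [0.4852, 0.08, 0.0221]
tool_rot: [-0.0, 0.184, 0.983, -0.0]
contact_force: [0.2, -0.1, 0.7]
gripper_width: -0.008
grasp_force: 0.0
```

Request:
{"op": "arm_command", "data": {
  "commands": [0,0,0.004,0,0,0,0,0,0,0.008,0,0,0,0,0,0,0.01,0,0,0,0]
}}

```text
t: 4.1
eef_pos: [0.4852, 0.0799, 0.012]
tool_rot: [-0.0, 0.184, 0.983, -0.0]
contact_force: [-0.7, -0.0, 0.6]
gripper_width: -0.006
grasp_force: 0.0
```

Request:
{"op": "arm_command", "data": {
  "commands": [0,0,0.002,0,0,0,0,0,0,0.004,0,0,0,0,0,0,0.004,0,0,0,0]
}}

```text
t: 4.4
eef_pos: [0.4853, 0.08, 0.0082]
tool_rot: [-0.0, 0.184, 0.983, -0.0]
contact_force: [0.2, -0.4, -0.1]
gripper_width: 0.001
grasp_force: 0.0
```

Request:
{"op": "arm_command", "data": {
  "commands": [0,0,0.002,0,0,0,0,0,0,0.004,0,0,0,0,0,0,0.004,0,0,0,0]
}}

```text
t: 4.7
eef_pos: [0.4852, 0.08, 0.0042]
tool_rot: [-0.0, 0.184, 0.983, -0.0]
contact_force: [-0.6, -0.4, 0.1]
gripper_width: 0.002
grasp_force: 0.0
```

Request:
{"op": "arm_command", "data": {
  "commands": [0,0,0.002,0,0,0,0,0,0,0.004,0,0,0,0,0,0,0.004,0,0,0,0]
}}

```text
t: 5.0
eef_pos: [0.4853, 0.08, 0.0002]
tool_rot: [-0.0, 0.184, 0.983, -0.0]
contact_force: [-0.4, 0.4, -0.9]
gripper_width: -0.003
grasp_force: 0.0
```

Run:
```python
from h import *
a=snap('wrist','w4');b=snap('scene','sc4');o=get_obs();print(o['t'],o['eef_pos'],o['contact_force'])
A=cv2.resize(a['img'][160:300,180:380,::-1],(400,280),interpolation=2)
u,v=250,203
B=cv2.resize(b['img'][v-28:v+28,u-40:u+40,::-1],(400,280),interpolation=2)
cv2.imwrite('pics/m4.png',cv2.resize(np.hstack([A,B]),(800,280)))
```

```text
5.1 [4.85443139e-01 7.99931196e-02 4.30782617e-04] [-0.0038506  -0.3703487   0.12920011]
```

View pics/m4.png

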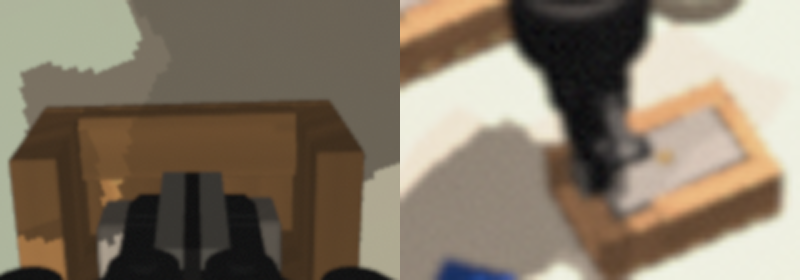

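The weight is still level with the tip just above it. At the same height the tip protrudes only about 6–8 mm past the weight's end, so I'll shift it 7 mm toward the notch and go on down.

Request:
{"op": "arm_command", "data": {
  "commands": [0.007,0,0,0,0,0,0,0.007,0,0.002,0,0,0,0,0.007,0,0.004,0,0,0,0,0.007,0,0.004,0,0,0,0]
}}

```text
t: 5.5
eef_pos: [0.4787, 0.0825, -0.0038]
tool_rot: [-0.0, 0.184, 0.983, -0.0]
contact_force: [-0.7, -0.1, 0.0]
gripper_width: 0.0
grasp_force: 0.0
```

Request:
{"op": "arm_command", "data": {
  "commands": [0,0,0.002,0,0,0,0,0,0,0.003,0,0,0,0,0,0,0.003,0,0,0,0]
}}

```text
t: 5.8
eef_pos: [0.4789, 0.0825, -0.0067]
tool_rot: [-0.0, 0.184, 0.983, -0.0]
contact_force: [-1.0, 0.2, 0.2]
gripper_width: -0.003
grasp_force: 0.0
```

Request:
{"op": "arm_command", "data": {
  "commands": [0,0,0.002,0,0,0,0,0,0,0.003,0,0,0,0,0,0,0.003,0,0,0,0]
}}

```text
t: 6.1
eef_pos: [0.4788, 0.0825, -0.0097]
tool_rot: [-0.0, 0.184, 0.983, -0.0]
contact_force: [-0.4, 0.5, -1.2]
gripper_width: 0.002
grasp_force: 0.0
```

Run:
```python
from h import *
a=snap('wrist','w5');b=snap('scene','sc5');o=get_obs();print(o['t'],o['eef_pos'],o['contact_force'])
x=cv2.imread('pics/sc4.png').astype(int);y=cv2.imread('pics/sc5.png').astype(int)
d=abs(x-y).max(2);print(d[190:222,255:290].max(),d[190:222,255:290].mean())
w=cv2.cvtColor(cv2.imread('pics/w5.png'),6)
print('tip col',w[235:275:2,268],w[235:275:2,285]);print('left of finger',w[235:290:2,242]);print('right',w[235:290:2,310])
w=cv2.cvtColor(cv2.imread('pics/w4.png'),6)
print('left4',w[235:290:2,242])
```

```text
6.2 [ 0.47889845  0.0825276  -0.00954303] [ 0.63557905 -0.17262294 -0.48935094]
125 7.4696428571428575
tip col [55 68 80 82 84 77 57 56 56 56 56 56 55 55 56 56 56 56 56 56] [56 74 80 82 85 78 57 56 56 55 57 56 56 56 56 56 56 56 56 56]
left of finger [ 54  67  88  91  93  95  95  95  94  92  90  82  80  79  89 111 128 100
  53  47  35  26  24  19  19  19  20  20]
right [62 79 82 84 85 85 84 83 82 82 82 81 80 80 80 81 80 73 71 63 50 42 32 24
 20 21 20 18]
left4 [89 82 81 85 88 88 88 85 82 78 78 79 74 57 54 52 52 45 41 44 36 40 32 23
 19 19 19 19]
```

Run:
```python
from h import *
A=cv2.resize(cv2.imread('pics/w5.png')[160:300,180:380],(600,420),interpolation=2)[:, 100:500]
B=cv2.resize(cv2.imread('pics/sc5.png')[175:231,215:295],(600,420),interpolation=2)[:,100:500]
cv2.imwrite('pics/m5.png',np.hstack([A,B]))
```

```text
(no output)
```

View pics/m5.png

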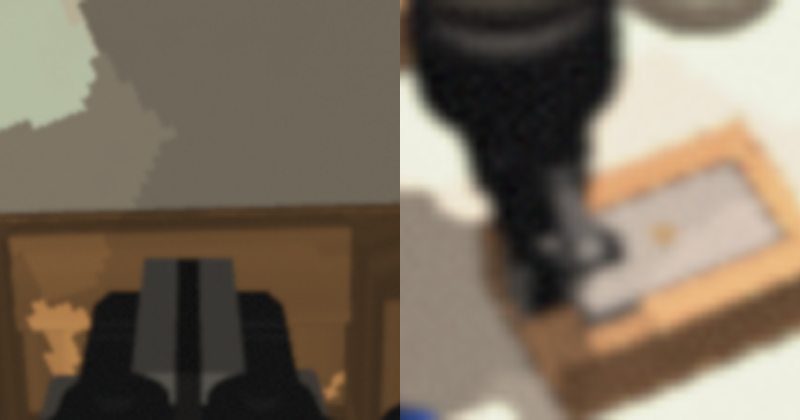

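Run:
```python
from h import *
e=np.array([.4788,.0825,-.0096]);M=R.from_quat([.184,.983,0,0]).as_matrix()
for uv in [(520,310),(540,315),(560,308)]:
    p=tri([('w5',261.7,246),('sc5',215+(uv[0]-300)/7.5,175+uv[1]/7.5)]);print(p,M.T@(p-e),proj('w5',p))
c=np.array([.527,.065,.04]);a=np.array([np.cos(.37),-np.sin(.37),0]);b=np.array([-a[1],a[0],0])
# predicted weight -x top edge in w5/w4 & scene5 vs seen
for s in(-1,1):
  p=c-.04*a+s*.022*b;print('edge',s,proj('w4',p),proj('w5',p),proj('sc5',p))
# vertical/horizontal rays: tip front at height z
for z in(.02,.03,.04,.05): 
  p=onz('w5',277,246,z); print(z,(p-c)@a)
```

```text
[0.46758749 0.08110881 0.03082826] [ 0.00995021 -0.00535247 -0.04042826] [262.25400735 248.9829346 ]
[0.47311218 0.07892109 0.02228786] [ 0.00400828 -0.00539385 -0.03188786] [262.99266035 253.14972956]
[0.47817879 0.07739935 0.01919722] [-0.00126571 -0.00498001 -0.02879722] [264.17343441 260.36195288]
edge -1 [229.20406761 276.77399347] [226.76485869 301.85623492] [252.96717291 215.88151349]
edge 1 [324.09988516 276.80368705] [326.51523336 301.88180144] [246.65237247 205.05357415]
0.02 -0.057989818900051934
0.03 -0.06231057782557193
0.04 -0.06663133675109188
0.05 -0.07095209567661188
```

Run:
```python
from h import *
c=np.array([.527,.065,.04]);a=np.array([np.cos(.37),-np.sin(.37),0]);b=np.array([-a[1],a[0],0])
def P(x,y,z=0): return c+x*a+y*b+[0,0,z]
for f in('w1','w2','w4','w5'):
    d=np.load(f'pics/{f}.npz');print(f,'cam',d['P'][:3,3])
    for n,p in [('wt-',P(-.04,-.022)),('wt+',P(-.04,.022)),('hold-x end floor L',P(-.057,-.029,-.028)),('wall top L',P(-.057,-.04)),('wall top R',P(-.057,.04))]:
        print(n,np.round(proj(f,p),1))
d=np.load('pics/w1.npz')
# wall corners read in w2 crop, w1b
obj=np.array([P(-.04,-.022),P(-.04,.022),P(.04,.022),P(.04,-.022),P(0,0)])
px=np.array([(361,204),(423,205),(426,315),(362,317),(393,262)])*.7
ok,rv,tv=cv2.solvePnP(obj,px,d['K'],None);print('w1 pnp cam',(-cv2.Rodrigues(rv)[0].T@tv).ravel())
```

```text
w1 cam [0.45707306 0.09439597 0.37433486]
wt- [252.2 143.9]
wt+ [296.9 143.4]
hold-x end floor L [246.8 124.8]
wall top L [233.1 126.5]
wall top R [315.5 125.4]
w2 cam [0.42068518 0.11010995 0.24583143]
wt- [237.7 226.7]
wt+ [305.3 225.6]
hold-x end floor L [231. 191.]
wall top L [208.2 202.1]
wall top R [333.8 200. ]
w4 cam [0.41867906 0.10658244 0.18030145]
wt- [229.2 276.8]
wt+ [324.1 276.8]
hold-x end floor L [221.8 222.1]
wall top L [187.7 242.7]
wall top R [365.7 242.8]
w5 cam [0.41221044 0.10910696 0.17039345]
wt- [226.8 301.9]
wt+ [326.5 301.9]
hold-x end floor L [219.3 241.5]
wall top L [183.  266.8]
wall top R [370.3 266.9]
w1 pnp cam [0.56265225 0.02111398 0.3758761 ]
```

The calibrated projections show that the weight has not moved. The edge I read before was its front face's lower edge, so the tip is now just in front of the weight in the notch. I'll back up, shift 6 mm over the end and press.

Request:
{"op": "arm_command", "data": {
  "commands": [0,0,-0.008,0,0,0,0,0,0,-0.016,0,0,0,0,-0.006,0,-0.016,0,0,0,0,-0.006,0,-0.012,0,0,0,0,-0.006,0,-0.008,0,0,0,0,-0.006,0,-0.008,0,0,0,0]
}}

```text
t: 6.8
eef_pos: [0.4838, 0.0802, -0.0024]
tool_rot: [-0.001, 0.184, 0.983, -0.0]
contact_force: [-0.2, 0.4, -0.6]
gripper_width: 0.001
grasp_force: 0.0
```

Request:
{"op": "arm_command", "data": {
  "commands": [0,0,0.002,0,0,0,0,0,0,0.004,0,0,0,0,0,0,0.004,0,0,0,0]
}}

```text
t: 7.1
eef_pos: [0.4842, 0.0803, -0.0059]
tool_rot: [-0.0, 0.184, 0.983, -0.0]
contact_force: [-0.2, -0.5, 0.1]
gripper_width: -0.003
grasp_force: 0.0
```

Request:
{"op": "arm_command", "data": {
  "commands": [0,0,0.002,0,0,0,0,0,0,0.004,0,0,0,0,0,0,0.004,0,0,0,0]
}}

```text
t: 7.4
eef_pos: [0.4843, 0.0804, -0.0098]
tool_rot: [-0.0, 0.184, 0.983, -0.0]
contact_force: [-0.2, 0.5, 1.2]
gripper_width: -0.001
grasp_force: 0.0
```

Request:
{"op": "arm_command", "data": {
  "commands": [0,0,0.002,0,0,0,0,0,0,0.004,0,0,0,0,0,0,0.004,0,0,0,0]
}}

```text
t: 7.7
eef_pos: [0.4846, 0.0804, -0.0137]
tool_rot: [-0.0, 0.184, 0.983, 0.0]
contact_force: [-0.1, -0.3, 0.9]
gripper_width: -0.004
grasp_force: 0.2
```

Run:
```python
from h import *
a=snap('wrist','w6');b=snap('scene','sc6');o=get_obs();print(o['t'],o['eef_pos'],o['contact_force'],o['torque'])
def blob(f,u0,u1,v0,v1):
    h=cv2.cvtColor(cv2.imread(f'pics/{f}.png'),cv2.COLOR_BGR2HSV)[v0:v1,u0:u1]
    print(f,'plug sat'); s=h[...,1].astype(int); print(s)
blob('sc0',256,272,201,212);blob('sc6',256,272,201,212)
```

```text
7.8 [ 0.48451028  0.08037946 -0.01356056] [-0.24447385 -0.94563391 -0.29312178] [ 0.00096541 -0.00574417  0.05345625]
sc0 plug sat
[[115 104  87  75  58  46  38  37  37  37  37  37  37  35  37  37]
 [ 80  63  48  41  39  39  37  38  37  38  38  38  40  38  35  37]
 [ 46  42  38  37  38  37  38  38  38  37  34  38  36  39  37  37]
 [ 38  38  37  36  39  42  50  53  49  42  38  36  35  35  38  36]
 [ 38  36  38  37  40  53  76  90  76  54  39  34  37  37  38  36]
 [ 38  38  38  37  40  54  83 101  86  56  41  36  37  37  37  37]
 [ 39  36  36  36  38  45  60  72  64  47  37  35  36  37  37  37]
 [ 38  38  38  36  37  39  43  44  45  41  38  37  37  36  34  36]
 [ 37  38  39  36  35  36  36  38  37  37  37  36  36  37  41  51]
 [ 36  36  37  38  37  37  36  35  37  37  36  41  43  54  68  86]
 [ 37  37  38  36  36  35  37  38  39  41  49  63  79  94 108 117]]
sc6 plug sat
[[115 109  92  72  52  40  35  36  34  35  37  34  36  37  35  37]
 [ 88  72  54  45  40  35  34  36  36  37  35  36  35  35  37  36]
 [ 50  44  38  36  35  36  36  37  38  35  37  36  35  35  35  36]
 [ 36  35  35  35  37  38  35  36  35  36  36  36  35  38  36  36]
 [ 29  31  34  40  43  43  38  36  35  36  35  36  36  36  38  36]
 [ 27  25  32  55  67  62  47  37  36  35  37  37  35  38  35  37]
 [ 24  22  33  74  93  83  54  39  36  36  36  37  36  36  35  36]
 [ 25  21  27  71  85  73  52  40  35  36  36  38  36  35  35  43]
 [ 25  22  24  43  51  48  39  38  36  37  36  35  36  37  53  79]
 [ 32  30  34  38  37  36  37  34  34  36  37  42  53  75  97 110]
 [ 33  34  36  36  36  37  36  38  39  44  56  74  97 108 117 117]]
```

```bash
cat >> h.py <<'E'
c=np.array([.527,.065,.04]);a=np.array([np.cos(.37),-np.sin(.37),0]);b=np.array([-a[1],a[0],0])
def tip(x,y,th,zb=.018): # zb height above bottom
    X,Z=x+.002,zb; C,S=np.cos(th),np.sin(th)
    return c+(X*C-Z*S-.002)*a+y*b+[0,0,-.018+X*S+Z*C]
E
cat > plug.py <<'E'
from h import *
import sys
def plug(f,u0=252,u1=272,v0=202,v1=212):
    s=cv2.cvtColor(cv2.imread(f'pics/{f}.png'),cv2.COLOR_BGR2HSV)[v0:v1,u0:u1].astype(float)[...,1]
    s[s<45]=0; m=np.unravel_index(s[2:8,4:16].argmax(),(6,12)); r,q=m[0]+2,m[1]+4
    w=np.zeros_like(s); w[r-2:r+3,q-3:q+4]=s[r-2:r+3,q-3:q+4]
    yy,xx=np.mgrid[v0:v1,u0:u1]; return (w*xx).sum()/w.sum(),(w*yy).sum()/w.sum()
if __name__=='__main__':
    for f in ['sc0']+sys.argv[1:]: print(f,plug(f))
    for th in (0,.1,.2,.3,.4,.48): print(th,proj('sc0',tip(0,0,th))-proj('sc0',tip(0,0,0)))
E
python3 plug.py sc5 sc6
```

```text
sc0 (np.float64(263.0502471169687), np.float64(205.77347611202637))
sc5 (np.float64(263.0803802938634), np.float64(205.7216940363008))
sc6 (np.float64(260.4065573770492), np.float64(207.27103825136612))
0 [0. 0.]
0.1 [-0.57937029  0.19136778]
0.2 [-1.15764892  0.42404196]
0.3 [-1.72887569  0.69566333]
0.4 [-2.28715615  1.00345524]
0.48 [-2.72058092  1.27361761]
```

The plug's shift in the scene view (-2.6, +1.5 px) matches a full 0.48 rad tip. I'll retract, open partly, and check that it stays tipped and how far the opened fingertips reach.

Request:
{"op": "arm_command", "data": {
  "commands": [0,0,-0.01,0,0,0,0,0,0,-0.03,0,0,0,0,0,0,-0.06,0,0,0,0.65,-0.02,0.001,-0.09,0,0,0,0.65,-0.05,0.001,-0.1,0,0,0,0.65,-0.068,0.001,-0.1,0,0,0,0.65,-0.068,0.001,-0.1,0,0,0,0.65]
}}

```text
t: 8.5
eef_pos: [0.551, 0.0555, 0.0881]
tool_rot: [0.002, 0.185, 0.983, 0.0]
contact_force: [-0.0, 0.1, 0.4]
gripper_width: 0.647
grasp_force: 0.0
```

```bash
python3 - <<'E'
from h import *
a=snap('wrist','w7');b=snap('scene','sc7');snap('top','t7');o=get_obs();print(o['t'],o['eef_pos'],o['contact_force'],o['gripper_width'])
E
python3 plug.py sc7
```

```text
8.65 [0.54694226 0.05699087 0.08627915] [-1.07348266e-04  3.13701084e-01 -5.81387035e-01] 0.6491058200311369
sc0 (np.float64(263.0502471169687), np.float64(205.77347611202637))
sc7 (np.float64(260.1134631668078), np.float64(207.307366638442))
0 [0. 0.]
0.1 [-0.57937029  0.19136778]
0.2 [-1.15764892  0.42404196]
0.3 [-1.72887569  0.69566333]
0.4 [-2.28715615  1.00345524]
0.48 [-2.72058092  1.27361761]
```

Request:
{"op": "arm_command", "data": {
  "commands": [0,0,0.015,0,0,0,0.65,0,0,0.03,0,0,0,0.65,0,0,0.03,0,0,0,0.65]
}}

```text
t: 8.95
eef_pos: [0.5453, 0.0571, 0.0546]
tool_rot: [-0.002, 0.183, 0.983, -0.001]
contact_force: [0.3, -0.9, 0.1]
gripper_width: 0.652
grasp_force: 0.0
```

Run:
```python
from h import *
a=snap('wrist','w8');o=get_obs();print(o['t'],o['eef_pos'],o['gripper_width'])
x=cv2.imread('pics/w7.png').astype(int);y=cv2.imread('pics/w8.png').astype(int)
d=abs(x-y).max(2);m=(cv2.GaussianBlur(d.astype(np.uint8),(5,5),0)<4)
for col in range(170,385,5):
    r=400
    while r>0 and m[r-6:r,col].any(): r-=1
    print((col,r),end=' ')
A=y[150:380,140:420].astype(np.uint8)
cv2.imwrite('pics/w8b.png',cv2.resize(A,(784,644))[:600])
```

```text
9.0 [0.54631373 0.0570992  0.05566521] 0.6481388549238662
(170, 267) (175, 266) (180, 263) (185, 260) (190, 260) (195, 64) (200, 121) (205, 367) (210, 367) (215, 362) (220, 358) (225, 356) (230, 354) (235, 353) (240, 352) (245, 352) (250, 352) (255, 352) (260, 353) (265, 355) (270, 357) (275, 360) (280, 364) (285, 366) (290, 366) (295, 365) (300, 364) (305, 362) (310, 359) (315, 357) (320, 360) (325, 360) (330, 360) (335, 351) (340, 372) (345, 371) (350, 219) (355, 216) (360, 213) (365, 211) (370, 209) (375, 210) (380, 208)
```

View pics/w8b.png

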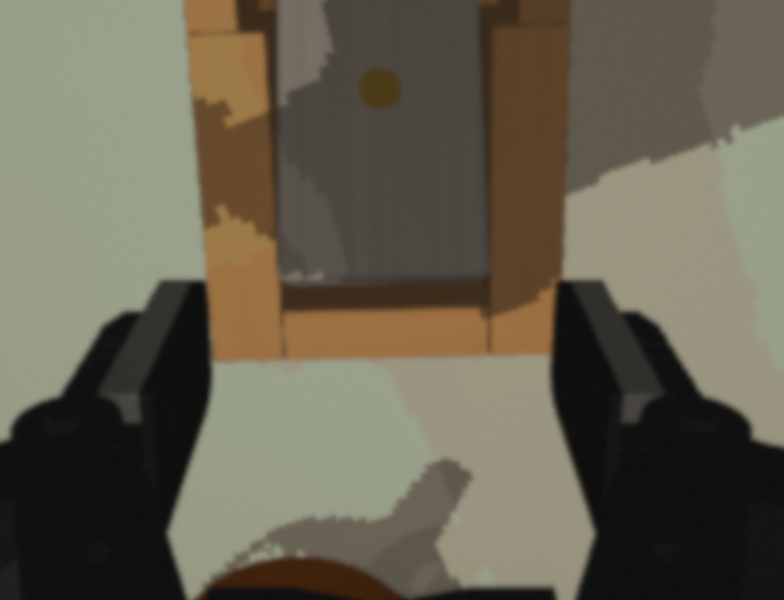

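View: the weight is tipped (its raised end's edge at crop row 283, cols 278–490), and the open finger tips' front inner corners are at crop (207,280) and (555,280).

Run:
```python
from h import *
d=np.load('pics/w8.npz');print(d['K'][0,0],d['P'][:3,3])
e=np.array([.5463,.0571,.0557]);M=R.from_quat([.1835,.983,0,0]).as_matrix()
for dl in (0,.01,.02,.03,.04):
    z=e[2]+dl
    L=M.T@(onz('w8',140+207/2.8,150+280/2.8,z)-e);Rr=M.T@(onz('w8',140+555/2.8,250,z)-e)
    # shut: w2 tip edges
    e2=np.array([.4872,.0825,.0657]);s=M.T@(onz('w2',276,246.5,e2[2]+dl)-e2)
    print(dl,L,Rr,'open',Rr[1]-L[1],'shut x',s)
px=lambda u,v:(140+u/2.8,150+v/2.8)
for n,p,ob in [('end+L',tip(.04,-.022,.48),(278,283)),('end+R',tip(.04,.022,.48),(490,278)),('plug',tip(0,0,.48),(380,88)),('holdR',c+.057*a+.04*b,(552,354)),('holdL',c+.057*a-.04*b,(212,359))]:
    print(n,proj('w8',p),px(*ob))
```

```text
336.2090826108473 [0.47951873 0.08374423 0.23501175]
0 [-7.24579204e-03 -3.53477597e-02 -2.77555756e-17] [-0.00714512  0.03640885  0.        ] open 0.07175660767157685 shut x [-6.60557040e-03  8.72337601e-04 -4.16333634e-17]
0.01 [-0.00283213 -0.03333425 -0.01      ] [-0.00273707  0.03442058 -0.01      ] open 0.06775482829075019 shut x [-0.00224199  0.00092126 -0.01      ]
0.02 [ 0.00158153 -0.03132074 -0.02      ] [ 0.00167097  0.0324323  -0.02      ] open 0.0637530489099235 shut x [ 0.00212159  0.00097019 -0.02      ]
0.03 [ 0.00599519 -0.02930724 -0.03      ] [ 0.00607902  0.03044403 -0.03      ] open 0.05975126952909683 shut x [ 0.00648517  0.00101911 -0.03      ]
0.04 [ 0.01040885 -0.02729373 -0.04      ] [ 0.01048706  0.02845576 -0.04      ] open 0.0557494901482701 shut x [ 0.01084875  0.00106803 -0.04      ]
end+L [237.30209933 249.31756953] (239.28571428571428, 251.07142857142858)
end+R [314.26475853 249.481095  ] (315.0, 249.28571428571428)
plug [275.91889107 181.76673964] (275.7142857142857, 181.42857142857144)
holdR [337.73649524 281.65318339] (337.14285714285717, 276.42857142857144)
holdL [213.86632118 281.36428066] (215.71428571428572, 278.2142857142857)
```

With the real wrist intrinsics everything agrees: the tips stand 40 mm behind the TCP, opening is 55 mm, and the weight is tipped where predicted. Next comes the descent to grasp, tips about 4 mm over the holder.

Request:
{"op": "arm_command", "data": {
  "commands": [-0.003,0,0.02,0,0,0,0.65,-0.003,0,0.04,0,0,0,0.65,-0.003,0,0.048,0,0,0,0.65,-0.003,0,0.0525,0,0,0,0.65,-0.003,0,0.0525,0,0,0,0.65]
}}

```text
t: 9.5
eef_pos: [0.551, 0.0557, 0.0042]
tool_rot: [-0.0, 0.184, 0.983, -0.0]
contact_force: [-0.1, 0.4, 0.9]
gripper_width: 0.649
grasp_force: 0.0
```

Request:
{"op": "arm_command", "data": {
  "commands": [0,0,0,0,0,0,0.3,0,0,0,0,0,0,0.3,0,0,0,0,0,0,0.3,0,0,0,0,0,0,0.3,0,0,0,0,0,0,0.3],
  "force": 60
}}

```text
t: 10.0
eef_pos: [0.5516, 0.0558, 0.0045]
tool_rot: [0.001, 0.184, 0.983, 0.0]
contact_force: [-1.6, 0.8, 5.4]
gripper_width: 0.492
grasp_force: 62.4
```

Request:
{"op": "arm_command", "data": {
  "commands": [0,0,-0.005,0,0,0,0.3,0,0,-0.012,0,0,0,0.3,0,0,-0.025,0,0,0,0.3,0,0,-0.045,0,0,0,0.3,0,0,-0.07,0,0,0,0.3,0,0,-0.1,0,0,0,0.3,0,0,-0.1,0,0,0,0.3],
  "force": 80
}}

```text
t: 10.7
eef_pos: [0.5542, 0.0558, 0.1085]
tool_rot: [0.004, 0.184, 0.983, 0.002]
contact_force: [1.6, 0.6, -2.9]
gripper_width: 0.484
grasp_force: 82.3
```

Run:
```python
from h import *
a=snap('wrist','w9');b=snap('scene','sc9');o=get_obs();e=o['eef_pos'];M=R.from_quat(o['tool_rot'][[1,2,3,0]]).as_matrix()
print(o['t'],e,o['contact_force'],o['torque'],o['gripper_width'],o['grasp_force'])
# weight moved with tool from grasp pose
e0=np.array([.5508,.0556,.0040])
for n,p in [('plug',tip(0,0,.48)),('-x L',tip(-.04,-.022,.48)),('-x R',tip(-.04,.022,.48)),('+x L',tip(.04,-.022,.48))]: print(n,proj('w9',p-e0+e))
y=cv2.imread('pics/w9.png');h=cv2.cvtColor(y,cv2.COLOR_BGR2HSV)
m=((h[...,1]>110)&(h[...,0]>12)&(h[...,0]<32)).astype(np.uint8);m[:, :240]=0;m[:,310:]=0
n,l,s,cc=cv2.connectedComponentsWithStats(m);print([(s[i],cc[i]) for i in range(1,n) if 40<s[i][4]<1500])
# scale in top0: grey platform
# platform corners by hand below
for q in [(342,198),(396,201),(395,257),(340,251)]: print(onz('top0',*q,.017))
```

```text
10.8 [0.55137409 0.05570319 0.10479596] [-1.24186471  0.4351345  -3.85584471] [ 0.02304382 -0.01346003 -0.02680088] 0.48222199976904495 82.35613185926923
plug [272.36459884 186.77222329]
-x L [226.12585451 105.17082775]
-x R [318.4746924  105.12426015]
+x L [221.34151661 277.11970288]
[(array([264, 182,  20,  19, 288], dtype=int32), array([273.61458333, 191.04513889]))]
[ 0.57426821 -0.16434487  0.017     ]
[ 0.56981683 -0.31665428  0.017     ]
[ 0.4133     -0.31153297  0.017     ]
[ 0.42598299 -0.15929032  0.017     ]
```

Run:
```python
from h import *
from scipy.optimize import least_squares
g=cv2.GaussianBlur(cv2.cvtColor(cv2.imread('pics/w9.png'),6),(3,3),0).astype(int)
for col in (245,260,285,300): print(col,g[70:160:2,col])
print('row150',g[150,200:350:3]);
e0=np.array([.5508,.0556,.0040]);e=np.array([.5513,.0557,.1040])
gp=c+.024*a+[0,0,.008]
for dth in (-.2,-.1,0,.1,.2):
    Q=R.from_rotvec(b*dth)
    f=lambda p:proj('w9',Q.apply(p-gp)+gp-e0+e)
    print(dth,'plug',f(tip(0,0,.48)),'edge',f(tip(-.04,0,.48)),'bot',f(tip(-.04,0,.48,0)))
```

```text
245 [152 153 153 153 153 153 143 124 126 129 130 130 128 128 127 126 126 127
 125 122 120  85  71  72  72  72  72  72  73  73  73  73  73  73  73  73
  73  73  74  74  74  73  74  74  74]
260 [ 93  92  92  92  92  92  85  75  75  78  83  90  99 102  88  92  94  86
  87  90  89  76  72  72  72  72  72  72  72  73  72  73  73  73  73  73
  74  73  73  74  74  73  74  74  74]
285 [91 92 92 92 91 90 79 74 76 77 77 75 75 74 74 73 73 75 74 76 72 71 72 72
 72 73 72 73 73 73 73 73 73 73 73 73 74 74 74 74 74 74 74 74 74]
300 [91 91 91 91 92 90 78 74 75 76 76 75 75 75 74 73 74 75 72 74 71 73 74 74
 74 74 74 74 74 74 74 74 74 74 74 75 75 75 75 75 75 75 74 75 75]
row150 [163 163 163 163 163 162 138 131 126 108  91  73  71  73  74  74  73  72
  73  73  74  75  74  73  74  75  73  73  74  73  73  74  74  74  76  73
  74  75  75  73  71  74  81  93  93  93  93  93  93  93]
-0.2 plug [272.39608262 188.13130745] edge [272.45124759 118.55253779] bot [272.63628136 137.93554848]
-0.1 plug [272.35255819 186.83351306] edge [272.3646917  111.38247192] bot [272.56545005 129.31471406]
0 plug [272.30795663 186.21348239] edge [272.27108286 104.9925018 ] bot [272.48821151 121.17569944]
0.1 plug [272.26265559 186.32309576] edge [272.17023036  99.54782061] bot [272.40424159 113.62201331]
0.2 plug [272.21709543 187.21132658] edge [272.06206106  95.24465642] bot [272.31324206 106.78015035]
```

Run:
```python
from h import *
e0=np.array([.5508,.0556,.0042]);M=R.from_quat([.184,.983,0,0]).as_matrix()
th=.50
wc=tip(0,0,th,.009)+.002*a
off=M.T@(wc-e0);print('centre in tool',off)
Q=R.from_rotvec([0,th,0]).as_matrix();M2=M@Q
print('level check, weight x axis',M2@M.T@(a*np.cos(th)+np.array([0,0,np.sin(th)])))
e=np.array([.5513,.0557,.1042])
for z in (.017+.009+.06,.017+.009+.004):
    t=np.array([.496,-.238,z])-M2@off; print(t,M.T@(t-e),M2.T@[0,0,-1.])
print(M.T@M2@[0,0,1])
```

```text
centre in tool [ 0.02814825  0.00015513 -0.02665709]
level check, weight x axis [ 9.32323731e-01 -3.61624751e-01  1.40244257e-09]
[ 0.50705905 -0.24245683  0.04911121] [-0.06659506 -0.29397254  0.05508879] [-0.47942554  0.          0.87758256]
[ 0.50705905 -0.24245683 -0.00688879] [-0.06659506 -0.29397254  0.11108879] [-0.47942554  0.          0.87758256]
[ 4.79425539e-01 -1.47216862e-18  8.77582562e-01]
```

Request:
{"op": "arm_command", "data": {
  "commands": [-0.005,-0.02,0,0,0,0,0.3,-0.014,-0.06,0,0,0,0,0.3,-0.024,-0.105,0,0,0,0,0.3,-0.034,-0.15,0,0,0,0,0.3,-0.045,-0.195,0,0,0,0,0.3,-0.056,-0.24,0,0,0,0,0.3,-0.064,-0.275,0,0,0,0,0.3,-0.067,-0.294,0,0,0,0,0.3]
}}

```text
t: 11.6
eef_pos: [0.5048, -0.2467, 0.1027]
tool_rot: [-0.001, 0.186, 0.983, -0.001]
contact_force: [-0.2, 0.0, -3.4]
gripper_width: 0.485
grasp_force: 82.4
```

Request:
{"op": "arm_command", "data": {
  "commands": [0,0,0,0,5,0,0.3,0,0,0.01,0,11,0,0.3,0,0,0.02,0,17,0,0.3,0,0,0.035,0,23,0,0.3,0,0,0.05,0,27,0,0.3,0,0,0.055,0,28.6,0,0.3,0,0,0.055,0,28.6,0,0.3,0,0,0.055,0,28.6,0,0.3]
}}

```text
t: 12.4
eef_pos: [0.5068, -0.2429, 0.049]
tool_rot: [-0.243, 0.178, 0.953, 0.045]
contact_force: [1.0, 0.2, -2.2]
gripper_width: 0.484
grasp_force: 82.5
```

Run:
```python
from h import *
a_=snap('wrist','w10');b_=snap('scene','sc10');o=get_obs();e=o['eef_pos'];M=R.from_quat(o['tool_rot'][[1,2,3,0]]).as_matrix()
print(o['t'],e,o['tool_rot'],o['contact_force'],o['gripper_width'],o['grasp_force'])
print('tool z',M[:,2],'y',M[:,1])
y=cv2.imread('pics/w10.png');h=cv2.cvtColor(y,cv2.COLOR_BGR2HSV)
m=((h[...,1]>90)&(h[...,0]>12)&(h[...,0]<32)).astype(np.uint8);m[:, :240]=0;m[:,310:]=0
n,l,s,cc=cv2.connectedComponentsWithStats(m);print([(s[i],cc[i]) for i in range(1,n) if 40<s[i][4]<1500])
wc=e+M@[.028,0,-.0267];print('weight centre',wc)
b=cv2.imread('pics/sc10.png');hs=cv2.cvtColor(b,cv2.COLOR_BGR2HSV)
m=((hs[...,1]>60)&(hs[...,0]>12)&(hs[...,0]<35)&(hs[...,2]>60)).astype(np.uint8)
u,v=map(int,proj('sc10',wc+[0,0,.009]));print('plug pred',u,v);n,l,s,cc=cv2.connectedComponentsWithStats(m[v-15:v+15,u-25:u+25]);print([(s[i][4],cc[i]+[u-25,v-15]) for i in range(1,n)])
```

```text
12.5 [ 0.50729878 -0.24297213  0.0501775 ] [-0.2416904   0.17844599  0.95272863  0.04528726] [ 0.52912516 -0.70985216 -3.4577656 ] 0.48505147412114413 82.46708056380157
tool z [-0.44436807  0.1725503  -0.87906963] y [3.61912206e-01 9.32212183e-01 3.55644527e-05]
[(array([264, 182,  20,  19, 311], dtype=int32), array([273.59807074, 191.06752412]))]
weight centre [ 0.49621781 -0.23867158  0.08699607]
plug pred 342 262
[(np.int32(13), array([341.38461538, 263.38461538]))]
```

Request:
{"op": "arm_command", "data": {
  "commands": [-0.0072,0,0.0132,0,0,0,0.3,-0.0144,0,0.0263,0,0,0,0.3,-0.0206,0,0.0378,0,0,0,0.3,-0.0235,0,0.043,0,0,0,0.3,-0.0235,0,0.043,0,0,0,0.3]
}}

```text
t: 13.0
eef_pos: [0.5064, -0.2422, -0.0015]
tool_rot: [-0.244, 0.178, 0.952, 0.046]
contact_force: [-0.1, -1.4, -2.9]
gripper_width: 0.484
grasp_force: 82.5
```

Request:
{"op": "arm_command", "data": {
  "commands": [-0.001,0,0.0018,0,0,0,0.3,-0.002,0,0.0035,0,0,0,0.3,-0.002,0,0.0035,0,0,0,0.3]
}}

```text
t: 13.3
eef_pos: [0.5076, -0.2428, -0.0039]
tool_rot: [-0.243, 0.178, 0.953, 0.045]
contact_force: [0.0, 0.3, -3.0]
gripper_width: 0.49
grasp_force: 82.5
```

Request:
{"op": "arm_command", "data": {
  "commands": [-0.001,0,0.0018,0,0,0,0.3,-0.002,0,0.0035,0,0,0,0.3,-0.002,0,0.0035,0,0,0,0.3]
}}

```text
t: 13.6
eef_pos: [0.5074, -0.2427, -0.0083]
tool_rot: [-0.243, 0.178, 0.952, 0.045]
contact_force: [1.2, -0.1, -3.3]
gripper_width: 0.485
grasp_force: 82.5
```

Request:
{"op": "arm_command", "data": {
  "commands": [-0.0005,0,0.0009,0,0,0,0.3,-0.001,0,0.0018,0,0,0,0.3,-0.001,0,0.0018,0,0,0,0.3]
}}

```text
t: 13.9
eef_pos: [0.5076, -0.2428, -0.0093]
tool_rot: [-0.243, 0.178, 0.952, 0.045]
contact_force: [-1.5, 0.6, 3.4]
gripper_width: 0.487
grasp_force: 83.0
```

Request:
{"op": "arm_command", "data": {
  "commands": [0,0,0,0,0,0,0.55,0,0,0,0,0,0,0.62,0,0,0,0,0,0,0.68,0,0,0,0,0,0,0.68]
}}

```text
t: 14.3
eef_pos: [0.5074, -0.2428, -0.0102]
tool_rot: [-0.243, 0.178, 0.952, 0.045]
contact_force: [0.1, -0.2, -1.7]
gripper_width: 0.679
grasp_force: 0.0
```

Request:
{"op": "arm_command", "data": {
  "commands": [0,0,-0.006,0,0,0,0.68,0,0,-0.02,0,0,0,0.68,0,0,-0.05,0,0,0,0.68,0,0,-0.09,0,0,0,0.68,0,0,-0.12,0,0,0,0.68,0,0,-0.12,0,0,0,0.68]
}}

```text
t: 14.9
eef_pos: [0.5654, -0.2658, 0.1002]
tool_rot: [-0.238, 0.178, 0.954, 0.044]
contact_force: [-0.2, 0.2, 0.8]
gripper_width: 0.68
grasp_force: 0.0
```

Run:
```python
from h import *
for n,f in (('wrist','w11'),('scene','sc11'),('top','t11')): snap(n,f)
o=get_obs();print(o['t'],o['eef_pos'],o['contact_force'],o['gripper_width'])
C=np.array([.496,-.238,.017])
def H(dx,dy,z): return C+dx*a+dy*b+[0,0,z]
for f in('w11','sc11','t11'):
    print(f,'pred plug',proj(f,H(0,0,.018)))
    h=cv2.cvtColor(cv2.imread(f'pics/{f}.png'),cv2.COLOR_BGR2HSV);m=((h[...,1]>(90 if f=='w11' else 50))&(h[...,0]>12)&(h[...,0]<32)).astype(np.uint8)
    u,v=map(int,proj(f,H(0,0,.018)));k=40 if f=='w11' else 10
    n,l,s,cc=cv2.connectedComponentsWithStats(m[max(v-k,0):v+k,u-k:u+k]);print([(s[i][4],cc[i]+[u-k,max(v-k,0)]) for i in range(1,n) if s[i][4]>3])
g=cv2.cvtColor(cv2.imread('pics/w11.png'),6);e=cv2.Canny(cv2.GaussianBlur(g,(5,5),0),15,40)
print('pred corners',[np.round(proj('w11',H(x,y,.018))) for x,y in((-.04,-.022),(-.04,.022),(.04,.022),(.04,-.022))])
u,v=map(int,proj('w11',H(0,0,.018)))
print('row edges',np.where(e[v-20])[0],np.where(e[v+20])[0]);print('col edges',np.where(e[:,u-12])[0],np.where(e[:,u+12])[0])
```

```text
15.05 [ 0.56079369 -0.26348246  0.09521564] [-0.42324899  0.54761931 -0.49801014] 0.6772505374551772
w11 pred plug [275.92988841 153.1437218 ]
[(np.int32(99), array([275.36363636, 149.94949495]))]
sc11 pred plug [339.65777827 275.24352143]
[(np.int32(17), array([339.35294118, 276.        ]))]
t11 pred plug [369.82523245 225.88552048]
[(np.int32(336), array([368.92857143, 225.87202381]))]
pred corners [array([250., 108.]), array([302., 108.]), array([304., 202.]), array([248., 201.])]
row edges [175 179 183 247 250 300 301 302 303 339 357 378 404 405 435 551 557] [185 189 192 247 250 302 305 331 372 435 441]
col edges [ 74 198 203 248 255 256 257 318 363] [198 202 241 244 248 251 272 273 363]
```

The plug and edges match, in both the wrist and scene views, a weight lying flat at the platform's centre. The arm is clear.

```bash
python3 -c "
from station import hand_in
print(hand_in())"
```

```text
the job is handed in; nothing more can be done
None
```

The larger weight was tipped at its thumb notch, taken by the raised end and set flat in the middle of the scale's platform. I handed the job in at about 15 s of the 54 s allowed, without touching the small weight or its holder.

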